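Set the extraction branch and hold the blast gate half open

TASK

Check the draw of the bench's extraction: slide the selector grip all the way to its stop at the open round port, then slide the sprung shutter of the blast gate (it has an upright tab) open to half its travel, level with the index stud, and hold it there. The shutter springs shut if let go, so finish with the gripper still holding the shutter steady at half travel; leave everything else on the bench where it is.

Things in the scene. Friction and masses are not known exactly. Their poses are not given: they have to be found in the camera images.
- gate_unit: Sprung blast gate, fixed: grey box 240 (x) x 150 (y) x 60 mm tall, origin at the centre of its underside. On top the shutter slides along its x axis over a square opening from x = 0 to +80 mm; guide rails 10 mm high at y = +-56 mm. Spring tube (24 mm thick, top 86 mm above the bench) at y = +92 mm, x = -135 to -45 mm. Stands left or right on the bench, turned up to 0.3 rad.
- shutter_travel (a joint): Travel of the shutter (steel plate 84 x 100 mm, upper face 65 mm above the bench), m: 0 closed, 0.08 fully open; grows as it slides along the gate unit's -x, roughly towards the robot. Half travel 0.04. A spring pushes it shut: 4 N at 0, 10 N at half, 16 N at full travel; let go, it closes. The plate's centre is at unit x = +40 mm minus the travel.
- shutter: The shutter: steel plate 84 x 100 x 4 mm with a dark line across its middle and, upright in its middle, an aluminium tab 14 mm along the slide (its x), 30 mm across (its y), 45 mm tall. Origin under the tab, at the centre of the plate's underside, 61 mm above the bench; the tab stands from 65 to 110 mm above the bench. Axes parallel to the gate unit's.
- half_mark (a point): Top of the small dark index stud (10 mm thick) on the guide rail at the gate unit's x = 0, y = -56 mm, 78 mm above the bench. At half travel the tab's middle and the plate's dark line are level with it along the slide.
- selector_unit: Branch selector, fixed: grey box 250 (x) x 100 (y) x 50 mm tall, origin at the centre of its underside. On top at its +x end, farther from the robot, an open round port with a steel collar (56 mm wide, 10 mm high, centre x = +92 mm); at its -x end a flat bolted blanking plate (10 mm high). Stands left or right on the bench, on the other side from the gate, turned up to 0.4 rad.
- selector (a joint): Travel of the selector grip, m: 0 at the blanked end, 0.08 at the stop beside the open port; grows along the selector unit's +x. Rubs with about 2.5 N and stays where it is left; starts between 0.005 and 0.045.
- selector_top (a point): Top centre of the selector's upright aluminium grip, 96 mm above the bench, at unit x = -40 mm plus the travel. The grip is 18 mm along the slide, 26 mm across and 42 mm tall, on a low steel carriage 50 x 56 mm whose top is 54 mm above the bench.
- toolholder: Bystander, loose: steel tapered tool holder standing upright, 48 mm diameter, 75 mm tall, between the two units; leave it where it is.
- parallel: Bystander, loose: bright steel bar 130 x 24 x 30 mm lying between the two units; leave it where it is.
- tin: Bystander, loose: can with a yellow label, 66 mm diameter, 85 mm tall, at the back; leave it where it is.
- block: Bystander, loose: steel set-up block 75 x 50 x 25 mm with three holes, at the back; leave it where it is.
- bearing: Bystander, loose: dark steel ring 62 mm diameter, 16 mm tall, at the back; leave it where it is.
- wrench: Bystander, loose: wrench 180 mm long lying at one side; leave it where it is.
- brush: Bystander, loose: brush 200 mm long lying at the other side; leave it where it is.

How it is judged (in metres and radians):
On the way, in this order (a step that is already met when the one before it is completed fails the run):
1. the selector grip is at its stop beside the open port (value of joint selector above 0.075 m), for 0.2 s.
2. the gripper holds the shutter at half travel (value of joint shutter_travel between 0.033 and 0.047 m and contact force between the fingers and shutter above 4 N), for 0.5 s.
At the end, for the whole second after the job is handed in: The selector is within 5 mm of its stop at the open port; the shutter is held still (under 10 mm/s) at half travel, 40 mm within 7 mm, by the gripper's fingers on it (contact over 4 N); no bystander has moved 30 mm or more (all of step 2 and value of joint selector above 0.075 m and velocity of joint shutter_travel between -0.01 and 0.01 m/s and distance of each of toolholder, parallel, tin, block, bearing, wrench, brush from where it was at the start of the episode below 0.03 m); the arm keeps its last pose, push and grip.
It fails at once if a bystander was moved 30 mm or more (distance of any of toolholder, parallel, tin, block, bearing, wrench, brush from where it was at the start of the episode above 0.03 m).
It also fails if it takes over 48 s, if anything falls off the work surface, if the arm or the gripper's body presses on something with over 40 N, if the wrist force passes 120 N, or if a joint passes its speed limit or range.

ROBOT

A 6-joint arm with a two-finger parallel gripper is mounted at the origin on the work surface. World frame = base frame: x ahead of the robot, y to its left, z up, the work surface at z = 0. Lengths are in mm, angles in rad, forces in N, time in s.
With the tool pointing down it reaches from about 350 to 875 mm from the base axis. Payload 4.2 kg.
Tool frame: the origin (TCP) lies midway between the tips of the shut fingers; the grasp point (between the pads) lies 19 mm behind it (arm.hold_point_z is the distance from the TCP to the grasp point, in mm); z points along the fingers, y is the line along which they close (so a half turn about z gives the same grasp; the last joint's range is limited). The gripper opens to 85 mm and grips with 20 to 120 N. Pads are 22 mm wide; open, the fingers measure 114 mm over their backs; the gripper's body (76 mm by 85 mm) begins 54 mm behind the grasp point. The pads swing forward as they close: fully open they stand 13 mm farther back than shut.
Start: joints at [1.567, 0.385, 0.008, 0, -1.194, -0.259], TCP at [162.334, 603.529, 231.312] pointing down, gripper open.
Joint ranges: [-3.14, 3.14], [-1.21, 2.06], [-1.07, 1.41], [-3.16, 2.05], [-2.99, -0.16], [-3.1, 3.1]. Speed limits (rad/s): [2.79, 2.79, 3.14, 3.14, 3.14, 3.14].

INTERFACE

Orientations are given as a unit quaternion [x, y, z, w].
In Python, from bench import arm, vision gives the robot as it stands. The module is installed in compiled form; this text tells all that it offers.
- The arm moves only by the tool servo_tool, never from a script. Its argument "plan" is a list of rows, each a list of 7 numbers: the shift along the world's x, y, z each as a share of 300 mm, from -1 to 1, then the turn, a rotation vector about the world's x, y, z each as a share of 2 rad, from -1 to 1, then the opening, from 0 (shut) to 1 (fully open). A call has 1 to 20 rows; each row shifts and turns the commanded pose from where the row before left it; what a row does not reach is not made up. A row lasts 1/8 s, in which the tool goes at most 62.5 mm and 10.7 degrees, less where a joint would pass 70% of its speed; a pose out of reach is approached as far as the arm can. A call with a number of a shift or a turn outside -1 to 1 is refused whole. A call with a gripper value outside its range is refused whole. The fingers move at their own pace and stop on an object; the grip force is fixed at half the most. Time passes only in rows, so rows that do not move let the fingers close. It gives the time, the measured TCP pose, the force, the opening and the grip force at its end, in the units of the state.
- arm.read_state(): the state, without advancing time (a new reading comes with each control period).
- vision.get_image(name): name is "side" or "top" or "wrist"; returns a dict with "image" (400x640x3 uint8, red, green, blue), "z_map" (400x640 float32, mm along the optical axis (not along the pixel's ray), 0 where there is no reading), "K" (3x3 intrinsics, pixels), "world_to_cam" (4x4, takes a point from world to camera coordinates); the wrist camera has in their place "mount" (4x4, takes a point from camera to tool coordinates, whose origin is the TCP and whose axes are the flange's). Camera axes: x right, y down, z forward; pixel columns grow to the right and rows downward; lengths in mm; the calibration is good to about 2 mm. A picture is of the moment at which its call begins: read the wrist's pose just before it.
- arm.job_done(): hands the job in; it is judged then, once.
The state is a dict: "clock": time; "joints": joint angles; "joint_vel": joint speeds; "joint_efforts": joint torques, N m; "position": TCP position; "ee_rot": TCP orientation; "contact_force": force on the tool from outside, world axes, zero at the start; "wrist_torque": the same for the moment, N m; "gripper_width": finger opening in mm; "grasp_force": force on a finger pad.
Only numpy, scipy, OpenCV 4.12 (cv2) and the standard library are available. Lean on these libraries where they do the work, as an engineer would, in place of code of your own. Each camera call takes 0.05 s, during which the arm holds its last target. There are 200 camera calls.

## Working session

There is one attempt and no reset: what is moved stays moved. The work goes in short steps, Python scripts to look and compute and a tool call to move; the robot and the scene stay as the last step left them, time stands still between calls to the robot, and variables do not carry over. Pictures are saved under pics/ and viewed, at most 10 in all, crops included, and the job is handed in when it is done.

Besides the shell and the picture viewer there is one more tool, called after ">>>" by a JSON object that holds its "name" and its "arguments". servo_tool: Moves the arm, as the interface text tells. Its arguments: {"type":"object","properties":{"plan":{"type":"array"}},"required":["plan"]}

```bash
mkdir -p pics; python3 - <<'E'
from bench import arm,vision
import cv2,numpy as np
s=arm.read_state();print(s['clock'],s['position'],s['ee_rot'],s['gripper_width'],arm.hold_point_z)
for n in('top','side'):
    d=vision.get_image(n);cv2.imwrite(f'pics/{n}0.png',d['image'][:,:,::-1]);np.savez(f'{n}0.npz',**{k:v for k,v in d.items()})
    print(n,d['K'].tolist(),np.round(d['world_to_cam'],3).tolist())
E
```

```text
0.0 [162.20809093 602.97731063 230.22738404] [ 9.91365155e-01 -1.31125647e-01 -9.62833368e-05  1.08836620e-03] 85.34536195126348 18.700000000000003
top [[382.86993030985576, 0.0, 315.6061992418483], [0.0, 382.86993030985576, 193.76676051733344], [0.0, 0.0, 1.0]] [[-0.026, -1.0, 0.012, -6.204], [-0.981, 0.023, -0.193, 605.038], [0.193, -0.016, -0.981, 1085.988], [0.0, 0.0, 0.0, 1.0]]
side [[383.38289181345135, 0.0, 309.4783885277057], [0.0, 383.38289181345135, 208.42778341274553], [0.0, 0.0, 1.0]] [[0.849, -0.528, -0.003, -521.109], [-0.385, -0.614, -0.689, 314.05], [0.362, 0.586, -0.725, 1033.731], [0.0, 0.0, 0.0, 1.0]]
```

View pics/top0.png

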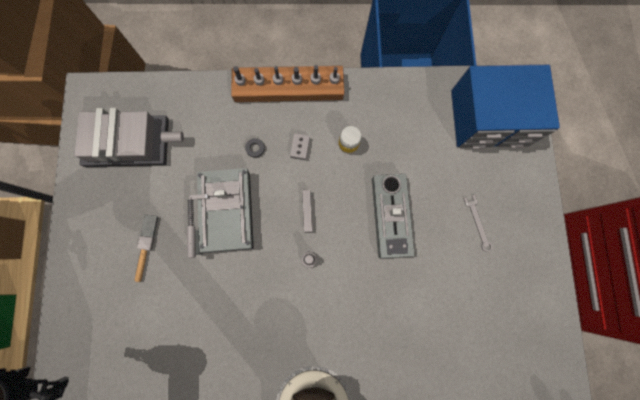

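View pics/side0.png

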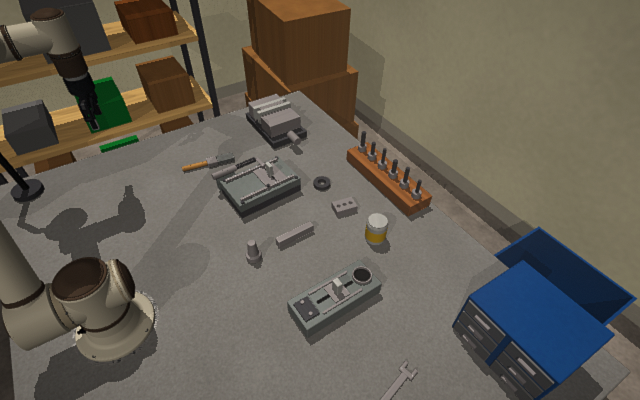

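The top view shows the gate at left, about (225,210), with its tab at about (221,193). The selector is at right, about (395,215), with its grip at about (398,211). The toolholder (309,260) and the bar (308,212) lie between them. The arm is clear of the scene. Next I'll measure from depth.

```bash
cat > h.py <<'E'
import numpy as np,cv2
def cloud(d,T=None):
    z=d['z_map'].astype(float);v,u=np.mgrid[:400,:640];K=d['K']
    P=np.stack([(u-K[0,2])/K[0,0]*z,(v-K[1,2])/K[1,1]*z,z],-1)
    M=np.linalg.inv(d['world_to_cam']) if T is None else T
    W=P@M[:3,:3].T+M[:3,3];W[z==0]=np.nan
    return W
E
python3 - <<'E'
from h import *
for n in('top','side'):
    d=np.load(n+'0.npz');W=cloud(d);Z=W[...,2];X=W[...,0];Y=W[...,1]
    print(n,'bench z',np.nanmedian(Z[(X>300)&(X<700)&(abs(Y)<400)]))
    for nm,(y0,y1),(zb,zt),(gl,gh) in(('gate',(100,420),(54,66),(92,118)),('sel',(-350,-100),(44,58),(75,104))):
        R=(X>350)&(X<720)&(Y>y0)&(Y<y1)
        for l,h in((zb,zt),(gl,gh)):
            m=(R&(Z>l)&(Z<h)).astype(np.uint8)
            k,lab,st,_=cv2.connectedComponentsWithStats(m)
            for j in range(1,k):
                if st[j,4]<(8 if l==gl else 200):continue
                p=W[lab==j];r=cv2.minAreaRect(p[:,:2].astype(np.float32))
                print(nm,l,h,st[j,4],'mean',p.mean(0).round(1),'rect',np.round(r[0],1),np.round(r[1],1),round(r[2],1))
d=np.load('top0.npz')['image'];
a=cv2.resize(d[155:265,170:270],None,fx=4,fy=4.4,interpolation=3);b=cv2.resize(d[155:265,350:440],None,fx=4,fy=4.4,interpolation=3)
cv2.imwrite('pics/crop0.png',np.hstack([a,b])[:,:,::-1])
E
```

```text
top bench z 0.0278712390097553
gate 54 66 3454 mean [558.4 254.1  60.1] rect [564.7 258.4] [245.  159.5] 3.3
gate 92 118 65 mean [605.4 254.9 106.5] rect [606.7 255.9] [13.9 29. ] 4.9
sel 44 58 2550 mean [ 534.9 -251.    50.5] rect [ 539. -252.] [250.2 100.7] 1.5
sel 75 104 68 mean [ 542.2 -249.9   92.4] rect [ 542.6 -251.5] [25.6 16.7] 89.4
side bench z 2.2939883661961744
gate 54 66 1413 mean [544.  243.9  61.6] rect [564.9 260.1] [246.5 169.8] 3.5
gate 92 118 50 mean [604.7 252.2 105.6] rect [604.9 255.7] [15.3 31.4] 9.6
sel 44 58 2462 mean [ 524.  -258.7   52.2] rect [ 538.5 -252.9] [251.1 101.3] 1.5
sel 75 104 99 mean [ 540.4 -255.4   91.8] rect [ 542.3 -252.9] [18.  26.2] 3.1
```

View pics/crop0.png

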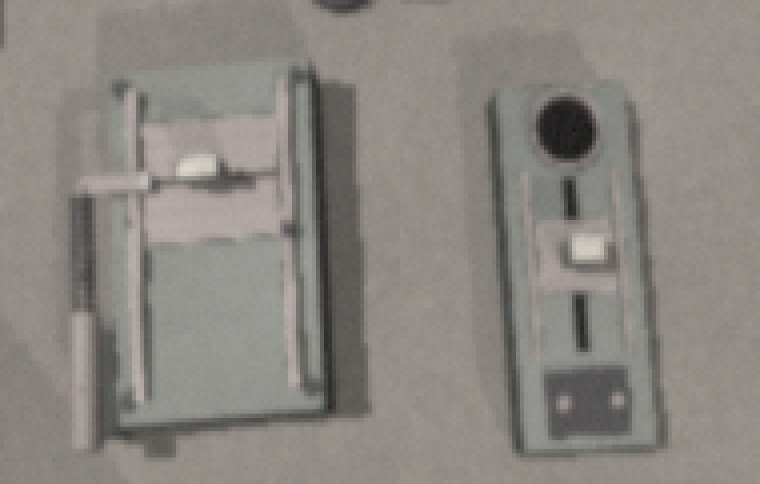

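The sizes and heights agree with the spec. The gate yaw is 3.4° with the tab at (606,256). The selector yaw is 1.5° with the grip at (542.5,-252), so its travel is about 43 mm. I'll close the fingers across y for both. First move: travel to above the selector grip.

>>> {"name": "servo_tool", "arguments": {"plan": [[0.11,-0.12,0,0,0,0.0072,0.6],[0.11,-0.12,0,0,0,0.0072,0.6],[0.11,-0.12,0,0,0,0.0072,0.6],[0.11,-0.12,0,0,0,0.0072,0.6],[0.11,-0.12,0,0,0,0.0072,0.6],[0.11,-0.12,0,0,0,0.0072,0.6],[0.11,-0.12,0,0,0,0.0072,0.6],[0.11,-0.12,0,0,0,0.0072,0.6],[0.11,-0.12,0,0,0,0.0072,0.6],[0.11,-0.12,0,0,0,0.0072,0.6],[0.017,-0.165,0,0,0,0.0072,0.6],[0.017,-0.165,0,0,0,0.0072,0.6],[0.017,-0.165,0,0,0,0.0072,0.6],[0.017,-0.165,0,0,0,0.0072,0.6],[0.017,-0.165,0,0,0,0.0072,0.6],[0.017,-0.165,0,0,0,0.0072,0.6],[0.017,-0.165,0,0,0,0.0072,0.6],[0.017,-0.165,0,0,0,0.0072,0.6],[0.017,-0.165,0,0,0,0.0072,0.6],[0.017,-0.165,0,0,0,0.0072,0.6]]}}

```text
clock: 2.6
position: [543.1, -253.0, 230.8]
ee_rot: [1.0, 0.013, -0.0, -0.0]
contact_force: [0.6, 0.5, 0.4]
gripper_width: 51.1
grasp_force: 0.0
```

>>> {"name": "servo_tool", "arguments": {"plan": [[0,0,-0.14,0,0,0,0.6],[0,0,-0.14,0,0,0,0.6],[0,0,-0.14,0,0,0,0.6],[0,0,-0.07,0,0,0,0.6],[0,0,-0.06,0,0,0,0.6],[0,0,0,0,0,0,0.1],[0,0,0,0,0,0,0.1],[0,0,0,0,0,0,0.1],[0,0,0,0,0,0,0.1]]}}

```text
clock: 3.72
position: [542.9, -252.5, 66.0]
ee_rot: [1.0, 0.012, -0.0, 0.0]
contact_force: [0.5, -6.2, -6.6]
gripper_width: 25.1
grasp_force: 60.5
```

>>> {"name": "servo_tool", "arguments": {"plan": [[0.025,0.0006,0,0,0,0,0.1],[0.025,0.0006,0,0,0,0,0.1],[0.025,0.0006,0,0,0,0,0.1],[0.025,0.0006,0,0,0,0,0.1],[0.015,0.0004,0,0,0,0,0.1],[0,0,0,0,0,0,0.1],[0,0,0,0,0,0,0.1],[0,0,0,0,0,0,0.1]]}}

```text
clock: 4.72
position: [576.7, -251.5, 66.0]
ee_rot: [1.0, 0.012, -0.001, 0.0]
contact_force: [-1.3, -5.6, -5.4]
gripper_width: 25.2
grasp_force: 60.8
```

>>> {"name": "servo_tool", "arguments": {"plan": [[0.01,0.0003,0,0,0,0,0.1],[0.01,0.0003,0,0,0,0,0.1],[0,0,0,0,0,0,0.1],[0,0,0,0,0,0,0.1],[0,0,0,0,0,0,0.1]]}}

```text
clock: 5.35
position: [578.1, -251.5, 65.9]
ee_rot: [1.0, 0.012, -0.006, -0.001]
contact_force: [-10.4, -5.5, 0.9]
gripper_width: 25.4
grasp_force: 61.6
```

>>> {"name": "servo_tool", "arguments": {"plan": [[0,0,0,0,0,0,0.6],[0,0,0,0,0,0,0.6],[0,0,0,0,0,0,0.6],[0,0,0.05,0,0,0,0.6],[0,0,0.16,0,0,0,0.6],[0,0,0.16,0,0,0,0.6],[0,0,0.16,0,0,0,0.6],[0.01,0.14,0,0,0,0.0015,0.6],[0.01,0.14,0,0,0,0.0015,0.6],[0.01,0.14,0,0,0,0.0015,0.6],[0.01,0.14,0,0,0,0.0015,0.6],[0.01,0.14,0,0,0,0.0015,0.6],[0.01,0.14,0,0,0,0.0015,0.6],[0.01,0.14,0,0,0,0.0015,0.6],[0.01,0.14,0,0,0,0.0015,0.6],[0,0.14,0,0,0,0.0015,0.6],[0,0.14,0,0,0,0.0015,0.6],[0,0.14,0,0,0,0.0015,0.6],[0,0.14,0,0,0,0.0015,0.6]]}}

```text
clock: 7.72
position: [607.8, 255.2, 226.8]
ee_rot: [1.0, 0.031, 0.001, -0.0]
contact_force: [0.2, 0.1, 0.5]
gripper_width: 51.4
grasp_force: 0.0
```

```bash
python3 - <<'E'
from bench import arm,vision
from h import *
from scipy.spatial.transform import Rotation as Ro
s=arm.read_state();print(s['position'],s['ee_rot'],s['contact_force'])
T=np.eye(4);T[:3,:3]=Ro.from_quat(s['ee_rot']).as_matrix();T[:3,3]=s['position']
d=vision.get_image('wrist');W=cloud(d,T@d['mount']);cv2.imwrite('pics/w1.png',d['image'][:,:,::-1])
X,Y,Z=W[...,0],W[...,1],W[...,2]
m=(Z>100)&(Z<118)&(abs(X-606)<40)&(abs(Y-256)<40)
p=W[m];print('tab',len(p),p.mean(0) if len(p) else 0, cv2.minAreaRect(p[:,:2].astype(np.float32)) if len(p) else 0)
for n in('top','side'):
    W=cloud(vision.get_image(n));X,Y,Z=W[...,0],W[...,1],W[...,2]
    m=(Z>80)&(Z<104)&(abs(X-560)<70)&(abs(Y+252)<40);p=W[m];print(n,'grip',p.mean(0),cv2.minAreaRect(p[:,:2].astype(np.float32)))
E
```

```text
[607.82734963 255.21385011 226.83531694] [ 9.99522552e-01  3.08836040e-02  8.32091545e-04 -4.22243124e-04] [0.18977037 0.13592115 0.52247401]
tab 768 [608.05525489 256.8791406  108.5754692 ] ((607.2615966796875, 256.93988037109375), (13.663512229919434, 29.151004791259766), 3.4121599197387695)
top grip [ 577.71521839 -248.86710482   92.51375898] ((577.7863159179688, -250.140869140625), (24.73356056213379, 16.815250396728516), 89.63072967529297)
side grip [ 575.91748604 -253.93860013   93.65924838] ((577.48681640625, -251.90130615234375), (17.428503036499023, 27.785781860351562), 1.0406039953231812)
```

View pics/w1.png

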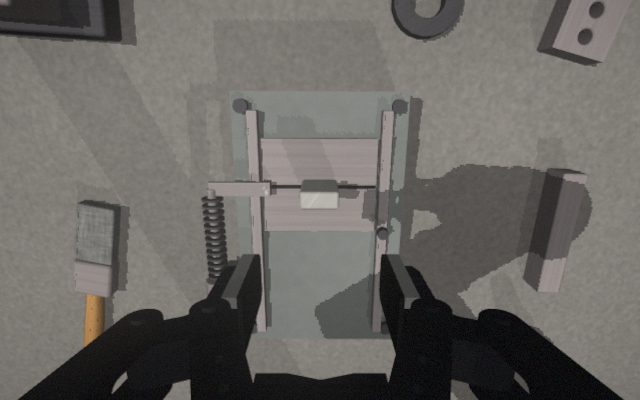

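The wrist view shows the tab at about (319,195), centred between the fingers and clear of the stud at (382,233). The tab is at (607,256.5) with yaw 3.4°, and the selector is at its stop. I'll descend and grip.

>>> {"name": "servo_tool", "arguments": {"plan": [[0,0.004,-0.14,0,0,0,0.6],[0,0,-0.14,0,0,0,0.6],[0,0,-0.12,0,0,0,0.6],[0,0,-0.07,0,0,0,0.6],[0,0,-0.03,0,0,0,0.6],[0,0,0,0,0,0,0.1],[0,0,0,0,0,0,0.1],[0,0,0,0,0,0,0.1],[0,0,0,0,0,0,0.1]]}}

```text
clock: 9.0
position: [608.0, 256.3, 76.3]
ee_rot: [1.0, 0.031, 0.001, -0.001]
contact_force: [-1.9, 5.4, -1.9]
gripper_width: 29.0
grasp_force: 60.9
```

>>> {"name": "servo_tool", "arguments": {"plan": [[-0.02,-0.0012,0,0,0,0,0.1],[-0.03,-0.0018,0,0,0,0,0.1],[-0.03,-0.0018,0,0,0,0,0.1],[-0.03,-0.0018,0,0,0,0,0.1],[-0.02,-0.0012,0,0,0,0,0.1],[-0.003,0,0,0,0,0,0.1],[0,0,0,0,0,0,0.1],[0,0,0,0,0,0,0.1],[0,0,0,0,0,0,0.1]]}}

```text
clock: 10.12
position: [571.5, 254.3, 76.3]
ee_rot: [1.0, 0.031, 0.004, -0.002]
contact_force: [8.3, 4.6, -8.8]
gripper_width: 28.8
grasp_force: 60.2
```

```bash
python3 - <<'E'
from bench import arm,vision
from h import *
from scipy.spatial.transform import Rotation as Ro
s=arm.read_state();print(s['position'],s['contact_force'],s['grasp_force'])
T=np.eye(4);T[:3,:3]=Ro.from_quat(s['ee_rot']).as_matrix();T[:3,3]=s['position']
d=vision.get_image('wrist');cv2.imwrite('pics/w2.png',d['image'][:,:,::-1])
W=cloud(d,T@d['mount']);np.savez('w2.npz',W=W)
for n in('side','top'):
    e=vision.get_image(n);cv2.imwrite(f'pics/{n}2.png',cv2.resize(e['image'][140:230,200:320] if n=='side' else e['image'][150:270,160:280],None,fx=4.5,fy=4.5)[:,:,::-1])
E
```

```text
[571.48022976 254.34136063  76.31773659] [ 8.31376912  4.60476661 -8.77937353] 60.225534439086914
```

View pics/w2.png

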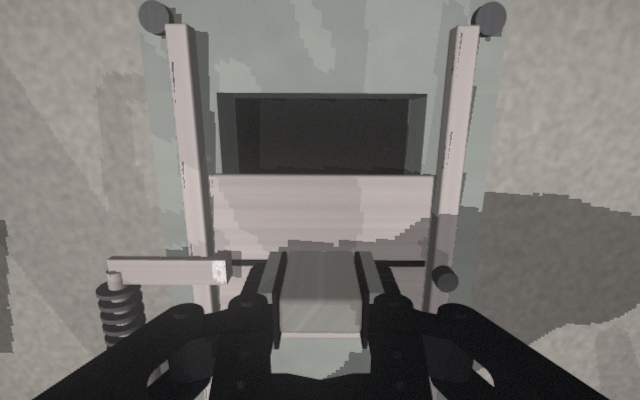

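View pics/side2.png

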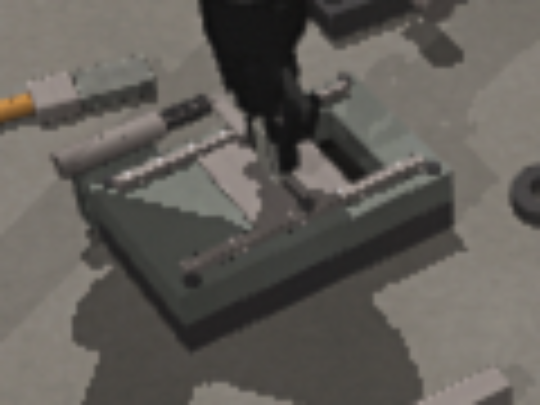

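The wrist view shows the opening's far edge at row 94, the plate's far edge at row 175, the dark line at row 263 and the stud at about (445,278). I'll ray-cast these to get the travel.

```bash
python3 - <<'E'
from h import *
W=np.load('w2.npz')['W'];a=np.deg2rad(3.4);c=np.array([np.cos(a),np.sin(a)])
S=lambda w:w[...,:2]@c
Z=W[...,2];s=S(W)
col=slice(260,380)
for u in(260,320,380):
    zz=Z[150:200,u];plate=np.where(abs(zz-65)<4)[0];r=150+plate[0]
    b=np.where(abs(Z[60:120,u]-60)<4)[0];rb=60+b[b<40][-1]
    print(u,'plate edge row',r,W[r,u].round(1),'opening edge',rb,W[rb,u].round(1),'travel',round(s[rb,u]-s[r,u]+2,1))
m=(abs(Z-78)<4);m[:250]=0;m[300:]=0;m[:,:425]=0;m[:,470:]=0
p=W[m];print('stud',len(p),p.mean(0),'s mean',S(p).mean(),S(p).min(),S(p).max())
print('line s',s[263,405:420].mean().round(1),Z[263,405:420].mean())
E
```

```text
260 plate edge row 174 [610.7 284.2  63.2] opening edge 92 [645.4 285.4  59.2] travel 36.8
320 plate edge row 174 [612.1 257.7  62.1] opening edge 93 [646.7 259.9  56.5] travel 36.6
380 plate edge row 175 [613.8 231.4  64.4] opening edge 93 [648.2 234.4  59.7] travel 36.5
stud 415 [570.79813288 199.3359811   77.01919215] s mean 581.6153241037707 575.6955134251556 586.2755554388383
line s 584.5 65.05971378058034
```

All three estimates agree: travel is about 36.6 mm, so it's 3.3 mm short.

>>> {"name": "servo_tool", "arguments": {"plan": [[-0.006,-0.0004,0,0,0,0,0.1],[-0.006,-0.0004,0,0,0,0,0.1],[0,0,0,0,0,0,0.1],[0,0,0,0,0,0,0.1],[0,0,0,0,0,0,0.1],[0,0,0,0,0,0,0.1],[0,0,0,0,0,0,0.1],[0,0,0,0,0,0,0.1]]}}

```text
clock: 11.28
position: [568.1, 254.1, 76.3]
ee_rot: [1.0, 0.031, 0.004, -0.002]
contact_force: [10.2, 4.1, -9.8]
gripper_width: 28.8
grasp_force: 60.1
```

```bash
python3 - <<'E'
from bench import arm,vision
from h import *
from scipy.spatial.transform import Rotation as Ro
s=arm.read_state();print(s['position'],s['contact_force'],s['grasp_force'])
T=np.eye(4);T[:3,:3]=Ro.from_quat(s['ee_rot']).as_matrix();T[:3,3]=s['position']
d=vision.get_image('wrist');W=cloud(d,T@d['mount']);Z=W[...,2];a=np.deg2rad(3.4);S=W[...,:2]@[np.cos(a),np.sin(a)]
for u in(260,320,380):
    r=140+np.where(abs(Z[140:210,u]-65)<4)[0][0]
    b=np.where(abs(Z[40:120,u]-60)<4)[0];rb=40+b[b<60][-1]
    print(r,rb,W[rb,u].round(1),'travel',round(S[rb,u]-S[r,u]+2,1))
W=cloud(vision.get_image('top'));X,Y,Z=W[...,0],W[...,1],W[...,2]
m=(Z>80)&(Z<104)&(abs(X-560)<70)&(abs(Y+252)<40);p=W[m];print('grip',cv2.minAreaRect(p[:,:2].astype(np.float32))[0])
E
```

```text
[568.13354528 254.14005551  76.34365395] [10.23231453  4.10008899 -9.78171849] 60.09302794933319
174 84 [645.3 285.1  60.4] travel 40.0
174 84 [646.9 259.9  60. ] travel 40.2
175 85 [648.2 234.2  57.4] travel 39.9
grip (578.2020263671875, -250.0828857421875)
```

Travel is 40 mm with a spring force of about 10 N, as expected at half travel, and the selector is still at its stop. Handing in.

```bash
python3 -c "
from bench import arm
print(arm.job_done())"
```

```text
the job is handed in; nothing more can be done
None
```

I slid the selector to its stop at the open port, and the gripper is holding the shutter at half travel (measured 40 mm); the job is handed in, with no verdict returned.

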